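Hold the battery cover home on an upturned robot vacuum

TASK

The robot vacuum lies upside down on the coffee table with its battery bay open. First turn the steel quarter-turn fastener until its wing lies along the length of the bay; then pick up the loose cover, lower it into the bay with its slot over the wing, press it fully home against the sprung seal, flush with the rim, and finish while still holding it pressed down like that, so that I can lock it. Leave the fastener in line, and leave the bowl, mug, key and remote where they are.

Things in the scene. Friction and masses are not known exactly. Their poses are not given: they have to be found in the camera images.
- vacuum: The robot vacuum: fixed black disc 270 mm across, 75 mm high, lying upside down on the table; origin under its centre, z up, x along the battery bay. The bay is in the middle of its upper face; two wheels stand 20 mm above that face at y = +-112 mm, a caster and a brush lie beyond the bay's ends.
- bay (a point): Centre of the battery bay, at the level of the ledge (frame) that the cover is pressed onto. The bay is 156 mm long (this frame's x) by 86 mm wide (y), z up, inside a grey rim 5 mm wide whose top is 6 mm above this point; the bay's floor is 4 mm below it.
- seal_l (a joint): Travel of one of two like sprung black seal strips along the bay's long sides (y = +-35.5 mm, 110 mm long): 0 = free, its top 5 mm above the ledge; 0.005 = pressed flush with the ledge. The two together push up with 3 N when free and 8 N when flush.
- fastener_grip (a point): Half-way up the fastener's steel wing, on its upright turning axis, in the bay 46 mm from the bay's centre towards the bay's -x end. The wing is 36 mm long (this frame's x) with round ends, 14 mm thick (y), 24 mm tall, on a slim round stem; its top is 38 mm and its underside 14 mm above the bay's floor. Grasp it across its 14 mm.
- fastener (a joint): Turn of the fastener in rad: 0 = the wing lies along the bay's length (bay x) and so passes through the cover's slot; grows counter-clockwise seen from above; starts between 0.7 and 1.5. No stop or click at 0 (range -0.5 to 1.75); it stays where it is left, friction about 0.06 N m.
- cover: The loose cover: grey plastic plate 150 mm long (x) by 80 mm wide (y) by 6 mm thick, about 0.12 kg, lying flat on the table, a grip rib up in its middle and one slot near its -x end; origin under the plate's centre. Fitted, its x points along the bay's x, with a 3 mm gap to the rim all round.
- cover_grip (a point): Centre of the cover's grip rib, which is 40 mm along x, 14 mm thick (y) and 32 mm tall above the plate; axes as the cover's. This point is 16 mm above the plate's upper face and 22 mm above its underside. Cover fully home: 22 mm above bay; just resting on the sprung strips: 27 mm.
- cover_slot (a point): Centre of the cover's slot, half-way through the plate, 46 mm from the rib's centre towards the cover's -x end. The slot is 42 mm along x by 20 mm along y (3 mm room all round the wing) and goes right through.
- bowl: Bystander: stoneware bowl of pine cones, 124 mm across, about 110 mm high with the cones; origin under its centre.
- mug: Bystander: white mug 80 mm across, 90 mm high; origin under its centre.
- key: Bystander: steel door key about 60 mm long, 4 mm thick, lying flat; origin on its underside.
- remote: Bystander: black remote control 150 x 45 x 18 mm lying flat; origin under its centre.
Things that resemble listed ones, but are neither listed nor needed, are in the scene too. What is shaped like the cover but blue or turquoise is not meant.

How it is judged:
By the outcome, as a careful person would: the job done as asked, in the order asked, and still so for the second after the job is handed in, while the arm keeps its last pose, push and grip.
It also fails if it takes over 54 s, if anything falls off the work surface, if the arm or the gripper's body presses on something with over 40 N, if the wrist force passes 120 N, or if a joint passes its speed limit or range.

ROBOT

A 6-joint arm with a two-finger parallel gripper is mounted at the origin on the work surface. World frame = base frame: x ahead of the robot, y to its left, z up, the work surface at z = 0. Lengths are in m, angles in rad, forces in N, time in s.
With the tool pointing down it reaches from about 0.275 to 0.825 m from the base axis. Payload 4.9 kg.
Tool frame: the origin (TCP) lies on the centre line of the jaws, within the pads' length; the fingertips stand 19 mm ahead of it and the grasp point (between the pads) is the TCP; z points along the fingers, y is the line along which they close (so a half turn about z gives the same grasp; the last joint's range is limited). The gripper opens to 85 mm and grips with 20 to 120 N. Pads are 22 mm wide; open, the fingers measure 114 mm over their backs; the gripper's body (76 mm by 85 mm) begins 54 mm behind the grasp point. The pads swing forward as they close: fully open they stand 13 mm farther back than shut.
Start: joints at [1.069, 0.326, -0.193, 1.052, 0, 1.437], TCP at [0.198, 0.513, 0.25] pointing down, gripper open.
Joint ranges: [-2.65, 2.65], [-0.97, 1.79], [-1.3, 1.35], [-1.93, 2.1], [-1.47, 1.37], [-3.14, 3.14]. Speed limits (rad/s): [2.57, 2.57, 3.14, 3.14, 3.14, 3.14].

INTERFACE

Orientations are given as a 3x3 rotation matrix whose columns are the frame's x, y, z axes.
In Python, from plant import * gives the robot as it stands. The module is installed in compiled form; this text tells all that it offers.
- The arm moves only by the tool drive_tool, never from a script. Its argument "series" is one flat list of numbers, 7 for each row, row after row: the shift along the tool's x, y, z in cm, then the turn, a rotation vector about the tool's x, y, z in rad, then the opening, from 0 (shut) to 1 (fully open). In form: [tx, ty, tz, wx, wy, wz, jaw, tx, ty, tz, wx, wy, wz, jaw, ...]. A call has exactly 8 rows; each row is the pose to reach, as a shift and turn from the pose commanded when the call began, along the tool's axes at that moment; what a row does not reach only later rows make up. A row lasts 1/10 s, in which the tool goes at most 50 mm and 8.59 degrees, less where a joint would pass 70% of its speed; a pose out of reach is approached as far as the arm can. A call with a gripper value outside its range is refused whole. The fingers move at their own pace and stop on an object; "squeeze" is the grip in N (left out, the last holds). Time passes only in rows, so rows that repeat a pose let the fingers close, or fill a call up. It gives the time, the measured TCP pose, the force, the opening and the grip force at its end, in the units of the state.
- state(): the state, without advancing time (a new reading comes with each control period).
- read_camera(name): name is "scene" or "top" or "wrist"; returns a dict with "image" (480x640x3 uint8, red, green, blue), "mtx" (3x3 intrinsics, pixels), "R" (3x3) and "t" (3): a world point X has camera coordinates R X + t. Camera axes: x right, y down, z forward; pixel columns grow to the right and rows downward; lengths in m; the calibration is good to about 2 mm. A picture is of the moment at which its call begins. There is no depth.
- sign_off(): hands the job in; it is judged then, once.
The state is a dict: "clock": time; "q": joint angles; "joint_velocities": joint speeds; "effort": joint torques, N m; "ee_pos": TCP position; "tcp_rot": TCP orientation; "force": force on the tool from outside, world axes, zero at the start; "wrist_torque": the same for the moment, N m; "opening": finger opening in m; "grasp_force": force on a finger pad.
Only numpy, scipy, OpenCV 4.12 (cv2) and the standard library are available. Lean on these libraries where they do the work, as an engineer would, in place of code of your own. Each camera call takes 0.05 s, during which the arm holds its last target. There are 200 camera calls.

## Working session

There is one attempt and no reset: what is moved stays moved. The work goes in short steps, Python scripts to look and compute and a tool call to move; the robot and the scene stay as the last step left them, time stands still between calls to the robot, and variables do not carry over. Pictures are saved under pics/ and viewed, at most 10 in all, crops included, and the job is handed in when it is done.

Besides the shell and the picture viewer there is one more tool, called by a JSON object that holds its "op" and its "data". drive_tool: Moves the arm, as the interface text tells. Its arguments: {"type":"object","properties":{"series":{"type":"array","items":{"type":"number"}},"squeeze":{"type":"number"}},"required":["series"]}

```bash
mkdir -p pics; cat > h.py <<'E'
from plant import *
import numpy as np, cv2
def shot(n,f):
    c=read_camera(n); cv2.imwrite(f'pics/{f}.png',c['image'][:,:,::-1]); np.savez(f'pics/{f}.npz',**c); return c
def load(f): return dict(np.load(f'pics/{f}.npz'))
def ray(c,p):
    u=np.linalg.solve(c['mtx'],[p[0],p[1],1.]); d=c['R'].T@u; o=-c['R'].T@c['t']; return o,d/np.linalg.norm(d)
def onz(c,p,z):
    o,d=ray(c,p); return o+d*(z-o[2])/d[2]
def two(c1,p1,c2,p2):
    o1,d1=ray(c1,p1);o2,d2=ray(c2,p2)
    s=np.linalg.lstsq(np.c_[d1,-d2],o2-o1,rcond=None)[0]
    a=o1+d1*s[0];b=o2+d2*s[1]; return (a+b)/2,np.linalg.norm(a-b)
def proj(c,X):
    x=c['mtx']@(c['R']@np.array(X)+c['t']); return x[:2]/x[2]
E
python3 - <<'E'
from h import *
np.set_printoptions(precision=4,suppress=True)
a=shot('top','top0');b=shot('scene','scene0')
for c in(a,b): print(c['R'],c['t'],c['mtx'][0,0],-c['R'].T@c['t'])
s=state();print(s)
E
```

```text
[[-0.0155 -0.9999  0.0014]
 [-0.9965  0.0154 -0.0818]
 [ 0.0818 -0.0027 -0.9966]] [0.0007 0.5258 1.1341] 438.5514619931223 [ 0.4312 -0.0043  1.1733]
[[-0.4379  0.8988 -0.0183]
 [ 0.7007  0.3284 -0.6334]
 [-0.5633 -0.2902 -0.7736]] [ 0.2351 -0.3     1.6972] 465.86304962144015 [1.2692 0.3797 1.1272]
{'clock': 0.1, 'q': array([ 1.0688,  0.3269, -0.1935,  1.052 , -0.    ,  1.4366]), 'joint_velocities': array([ 0.    , -0.0015,  0.0023, -0.0007, -0.0031,  0.0009]), 'effort': array([  0.0011, -44.424 ,  26.3038,   0.0079,  -0.0002,  -0.    ]), 'ee_pos': array([0.1975, 0.5128, 0.2496]), 'tcp_rot': array([[-0.9331,  0.3596, -0.0008],
       [ 0.3596,  0.9331, -0.0014],
       [ 0.0002, -0.0016, -1.    ]]), 'force': array([-0.4858, -0.5121,  1.0047]), 'wrist_torque': array([ 0.0103, -0.0316, -0.0271]), 'grasp_force': 0.0, 'opening': 0.08544934817023431}
```

View pics/top0.png

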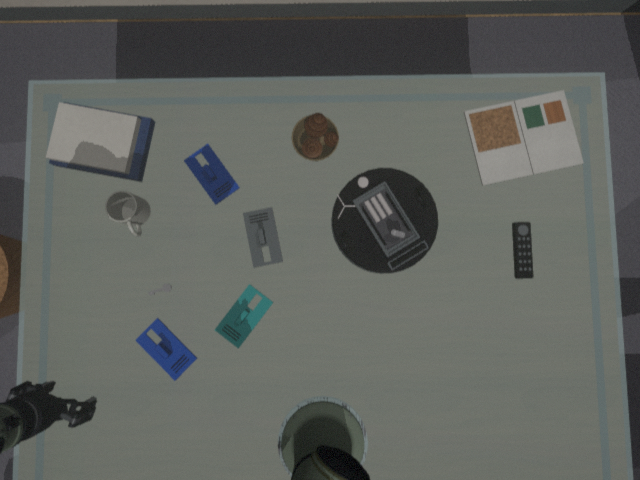

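View pics/scene0.png

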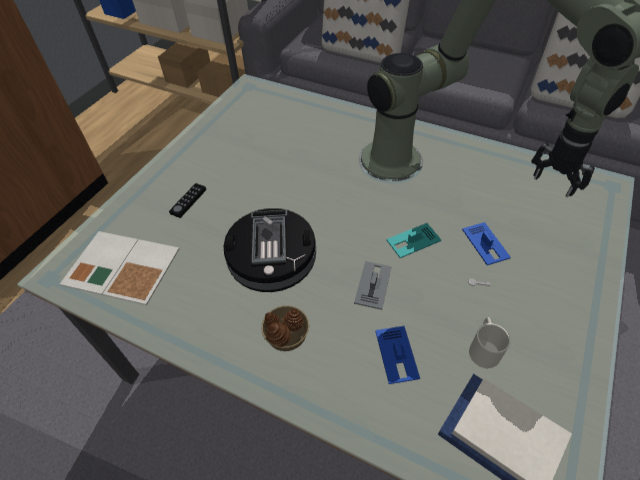

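Top view: there are four plates shaped like the cover: blue (211,174), blue (166,349), turquoise (245,316) and grey (263,237). The grey one fits, because blue and turquoise are ruled out. Its slot is at about (266,255), towards the robot. The vacuum is at (385,220), with the fastener near (397,234). I'll confirm in an enlarged crop and measure.

```bash
python3 - <<'E'
from h import *
np.set_printoptions(precision=4,suppress=True)
a=load('top0');b=load('scene0')
c1=cv2.resize(a['image'][195:285,230:300],None,fx=5,fy=5,interpolation=cv2.INTER_CUBIC)
c2=cv2.resize(a['image'][165:275,330:440],None,fx=4.09,fy=4.09,interpolation=cv2.INTER_CUBIC)[:450]
c2=cv2.resize(c2,(440,450))
cv2.imwrite('pics/crop1.png',np.hstack([c1,c2])[:,:,::-1])
for n,p,z in[('cover',(263,237),.006),('slot',(266,255),.006),('vac',(385,220),.075),('bay',(388,219),.075),('fast',(397,234),.1),('caster',(363,182),.075),('bowl',(316,136),.05),('mug',(125,208),.05)]: print(n,onz(a,p,z))
print(two(a,(266,255),b,(377,272)))
E
```

```text
cover [0.5377 0.1513 0.006 ]
slot [0.4895 0.1435 0.006 ]
vac [ 0.5697 -0.1658  0.075 ]
bay [ 0.5721 -0.1735  0.075 ]
fast [ 0.5314 -0.1907  0.1   ]
caster [ 0.6678 -0.1126  0.075 ]
bowl [0.7973 0.0053 0.05  ]
mug [0.6144 0.5015 0.05  ]
(array([ 0.4894,  0.1457, -0.0028]), np.float64(0.0023195339932190542))
```

View pics/crop1.png

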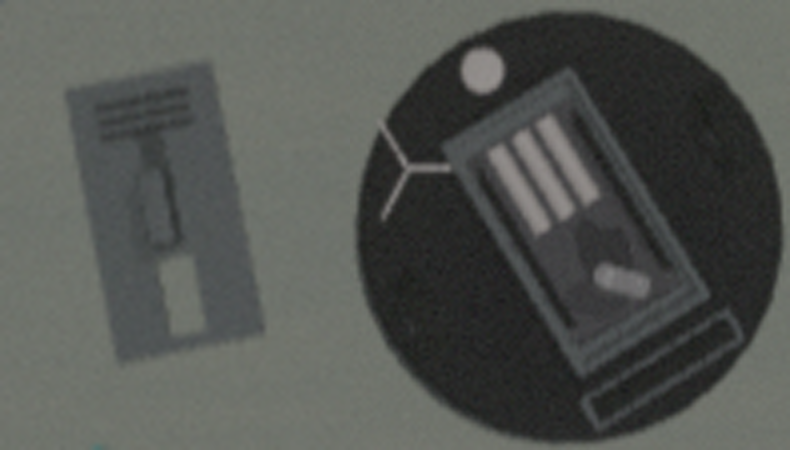

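The crop confirms it: the grey plate (left) has its rib in the middle and its slot at the lower end, towards the robot. In the bay (right), the wing lies at about 68° world yaw and bay x at about 32°. Next I'll move above the fastener for a close look.

```bash
cat >> h.py <<'E'
np.set_printoptions(precision=4,suppress=True)
from scipy.spatial.transform import Rotation as Ro
def go(pos,yaw_y):
    "tool-frame shift (cm) and turn (rad) from now to pos, pointing down, tool y at yaw_y degrees"
    s=state();R=np.array(s['tcp_rot']);a=np.radians(yaw_y)
    y=np.array([np.cos(a),np.sin(a),0]);z=np.array([0,0,-1.]);T=np.c_[np.cross(y,z),y,z]
    print('shift cm',R.T@(np.array(pos)-s['ee_pos'])*100,'turn',Ro.from_matrix(R.T@T).as_rotvec(),'t',s['clock'],'q6',s['q'][5])
E
python3 -c "
from h import *
go((.545,-.18,.29),-21.5)"
```

```text
shift cm [-57.3356 -52.1544  -3.9739] turn [-0.0014  0.0011  1.5782] t 0.1 q6 1.4366244783778077
```

{"op": "drive_tool", "data": {"series": [-57.3, -52.2, -4, 0, 0, 1.578, 1, -57.3, -52.2, -4, 0, 0, 1.578, 1, -57.3, -52.2, -4, 0, 0, 1.578, 1, -57.3, -52.2, -4, 0, 0, 1.578, 1, -57.3, -52.2, -4, 0, 0, 1.578, 1, -57.3, -52.2, -4, 0, 0, 1.578, 1, -57.3, -52.2, -4, 0, 0, 1.578, 1, -57.3, -52.2, -4, 0, 0, 1.578, 1]}}

```text
clock: 0.9
ee_pos: [0.3768, 0.1541, 0.271]
tcp_rot: [[0.003, 1.0, 0.0], [1.0, -0.003, 0.0], [0.0, 0.0, -1.0]]
force: [0.9, 0.5, -0.0]
opening: 0.0856
grasp_force: 0.0
```

```bash
python3 -c "
from h import *
go((.545,-.18,.29),-21.5)"
```

```text
shift cm [-33.3636  16.9146  -1.9053] turn [ 0.0001 -0.0001  0.3723] t 0.9 q6 1.780174127524502
```

{"op": "drive_tool", "data": {"series": [-33.4, 16.9, -1.9, 0, 0, 0.372, 1, -33.4, 16.9, -1.9, 0, 0, 0.372, 1, -33.4, 16.9, -1.9, 0, 0, 0.372, 1, -33.4, 16.9, -1.9, 0, 0, 0.372, 1, -33.4, 16.9, -1.9, 0, 0, 0.372, 1, -33.4, 16.9, -1.9, 0, 0, 0.372, 1, -33.4, 16.9, -1.9, 0, 0, 0.372, 1, -33.4, 16.9, -1.9, 0, 0, 0.372, 1]}}

```text
clock: 1.7
ee_pos: [0.5477, -0.1813, 0.2892]
tcp_rot: [[0.364, 0.932, 0.0], [0.932, -0.364, -0.001], [-0.001, 0.0, -1.0]]
force: [0.3, 0.3, -1.1]
opening: 0.0851
grasp_force: 0.0
```

```bash
python3 -c "
from h import *
go((.545,-.18,.29),-21.5); c=shot('wrist','w1'); print(-c['R'].T@c['t'],c['R'],c['mtx'][0,0])"
```

```text
shift cm [ 0.0204 -0.2983 -0.0773] turn [0.0004 0.0007 0.0031] t 1.7 q6 1.4957655022515295
[ 0.5778 -0.1067  0.414 ] [[ 0.9318 -0.363   0.0006]
 [-0.3447 -0.8843  0.3149]
 [-0.1138 -0.2936 -0.9491]] 400.4593419754027
```

View pics/w1.png

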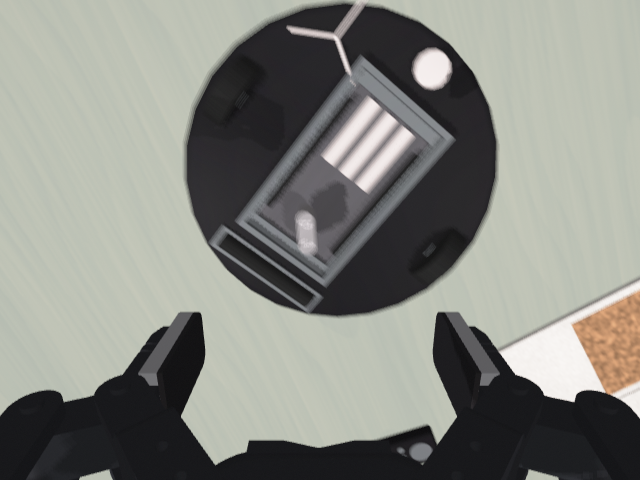

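The wrist view shows the bay clearly, with rim corners at about (360,57), (455,138), (327,287) and (237,221). The wing is at (305,232). I'll take a second wrist view from another place for heights.

{"op": "drive_tool", "data": {"series": [-5, 0, 7, 0, 0, 0, 0.5, -5, 0, 7, 0, 0, 0, 0.5, -5, 0, 7, 0, 0, 0, 0.5, -5, 0, 7, 0, 0, 0, 0.5, -5, 0, 7, 0, 0, 0, 0.5, -5, 0, 7, 0, 0, 0, 0.5, -5, 0, 7, 0, 0, 0, 0.5, -5, 0, 7, 0, 0, 0, 0.5]}}

```text
clock: 2.55
ee_pos: [0.5291, -0.2237, 0.2207]
tcp_rot: [[0.36, 0.933, 0.001], [0.933, -0.36, -0.001], [-0.0, 0.001, -1.0]]
force: [-0.6, -0.4, -1.2]
opening: 0.0426
grasp_force: 0.0
```

```bash
cat >> h.py <<'E'
def rim(c,cor,w=12):
    "refine outer rim corners by line fits to the dark->grey edge"
    g=cv2.GaussianBlur(cv2.cvtColor(c['image'],cv2.COLOR_RGB2GRAY),(0,0),1).astype(float)
    cor=np.array(cor,float);L=[]
    for i in range(4):
        p,q=cor[i],cor[(i+1)%4];d=(q-p)/np.linalg.norm(q-p);n=np.array([-d[1],d[0]])
        if n@(cor.mean(0)-p)<0:n=-n
        P=[]
        for f in np.linspace(.12,.88,60):
            t=np.arange(-w,w+.1,.25);s=p+f*(q-p)+t[:,None]*n
            v=cv2.remap(g.astype(np.float32),s[:,0].astype(np.float32)[None],s[:,1].astype(np.float32)[None],1)[0]
            gr=np.gradient(v); k=np.argmax(gr>0.5*gr.max()) if gr.max()>.8 else None
            if k is not None:
                while k+1<len(gr) and gr[k+1]>gr[k]:k+=1
                P.append(p+f*(q-p)+t[k]*n)
        L.append(cv2.fitLine(np.array(P,np.float32),cv2.DIST_HUBER,0,.01,.01).ravel())
    out=[]
    for i in range(4):
        a,b=L[i-1],L[i]; s=np.linalg.solve(np.c_[a[:2],-b[:2]],b[2:]-a[2:]); out.append(a[2:]+s[0]*a[:2])
    return np.array(out)
E
python3 - <<'E'
from h import *
a=load('w1'); A=rim(a,[(360,57),(455,138),(327,287),(237,221)]);print(A)
c=shot('wrist','w2');print(state()['ee_pos'],state()['opening'])
P=np.array([onz(a,p,.075) for p in A]);print([np.linalg.norm(P[i]-P[i-1]) for i in range(4)])
g=np.array([proj(c,x) for x in P]);print(g)
B=rim(c,g,14);print(B)
for i in range(4):print(two(a,A[i],c,B[i]))
fa=np.array([305,232]);print(proj(c,onz(a,fa,.1)))
E
```

```text
[[359.4138  53.2689]
 [455.8644 139.0843]
 [325.3599 287.4713]
 [233.9319 221.0862]]
[ 0.529  -0.2238  0.2205] 0.04267065747913815
[np.float64(0.1719736567103503), np.float64(0.10432792664788508), np.float64(0.17213811787957656), np.float64(0.10337511838573994)]
[[377.8024 -48.2774]
 [502.7328  73.5236]
 [329.4994 270.9812]
 [212.0568 183.5581]]
[[378.2334 -51.6931]
 [500.2987  64.5898]
 [325.1236 266.3659]
 [210.4264 181.0935]]
(array([ 0.6198, -0.0846,  0.0831]), np.float64(0.00010615368356171167))
(array([ 0.6663, -0.1686,  0.0951]), np.float64(0.004133950487484508))
(array([ 0.532 , -0.2351,  0.1303]), np.float64(0.0033349745852333155))
(array([ 0.478 , -0.1684,  0.0918]), np.float64(0.00013559478555629818))
[303.8189 194.8587]
```

View pics/w2.png

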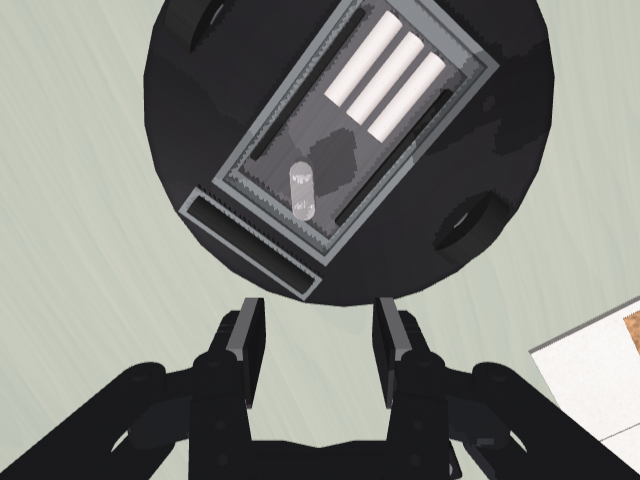

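The second view shows the rim corners at about (498,66), (326,266) and (213,180), the wing at (302,191), and the seal strips inside. The corner fit near the brush is suspect, so I'll tighten it and segment the wing.

```bash
python3 - <<'E'
from h import *
a=load('w1');c=load('w2')
A=rim(a,[(360,57),(455,138),(327,287),(237,221)],5);B=rim(c,[(357,-20),(498,66),(326,266),(213,180)],5)
print(A,B)
for z in(.075,.08,.085,.09):
    P=np.array([onz(a,p,z) for p in A]);Q=np.array([onz(c,p,z) for p in B])
    print(z,[np.linalg.norm(P[i]-P[i-1]).round(4) for i in range(4)],np.linalg.norm(Q[3]-Q[2]),P.mean(0),P[2:,:2]-Q[2:,:2])
out=[]
for d,C,x,y,x2,y2,f in((a,A,225,40,465,300,1.9),(c,B,200,40,510,280,1.6)):
    im=d['image']
    k=cv2.resize(im[y:y2,x:x2],None,fx=f,fy=f,interpolation=cv2.INTER_CUBIC)
    cv2.polylines(k,[np.int32(((C-[x,y])*f)*16)],True,(255,0,0),1,0,4)
    out.append(k[:380]); print(k.shape)
h=min(o.shape[0] for o in out);o=np.hstack([o[:h] for o in out]);print(o.shape);o=cv2.resize(o,(800,int(h*800/o.shape[1])));cv2.imwrite('pics/crop2.png',o[:,:,::-1])
for d,x,y,w in((a,285,200,40),(c,280,150,50)):
    im=d['image'][y:y+80,x:x+w].astype(int);print(im[::8,::5].sum(2)//3)
E
```

```text
[[359.4138  53.2689]
 [455.8644 139.0843]
 [325.3599 287.4713]
 [233.9319 221.0862]] [[358.4986 -24.6202]
 [496.8198  68.478 ]
 [325.2114 266.3327]
 [210.4747 181.2346]]
0.075 [np.float64(0.172), np.float64(0.1043), np.float64(0.1721), np.float64(0.1034)] 0.10033911944830404 [ 0.573  -0.1727  0.075 ] [[ 0.0016 -0.0046]
 [ 0.0003 -0.0018]]
0.08 [np.float64(0.1694), np.float64(0.1028), np.float64(0.1696), np.float64(0.1019)] 0.09848453675379693 [ 0.5731 -0.1717  0.08  ] [[ 0.0018 -0.0043]
 [ 0.0003 -0.0013]]
0.085 [np.float64(0.1669), np.float64(0.1013), np.float64(0.1671), np.float64(0.1003)] 0.0966299540592898 [ 0.5732 -0.1707  0.085 ] [[ 0.0019 -0.004 ]
 [ 0.0002 -0.0007]]
0.09 [np.float64(0.1644), np.float64(0.0997), np.float64(0.1645), np.float64(0.0988)] 0.0947753713647827 [ 0.5732 -0.1698  0.09  ] [[ 0.002  -0.0037]
 [ 0.0002 -0.0001]]
(494, 456, 3)
(384, 496, 3)
(380, 952, 3)
[[ 91  90  90  92  96  95  75  75]
 [ 90  90  92  87  84  81  74  74]
 [ 92  92 126 166 183 182  78  73]
 [ 97  90 123 208 203 200 119  73]
 [ 70 106 101 185 184 183 134  90]
 [135 135  70 186 189 184 143 104]
 [ 83  99 131 179 186 181 150 103]
 [136 133  70  91 126 143  63  89]
 [ 39  39 132 134  61  92 117 135]
 [130  50  36  38 112 134  64  88]]
[[ 94  94  94  95 104 111  76  78  80  77]
 [ 94  96  96  94  85  86  78  78  77  77]
 [ 97  95  95 163 165 163 126  77  77  78]
 [ 96  97 185 167 171 163 186  76  76  75]
 [ 96  94 172 165 218 171 167  75  75  77]
 [ 96  99 103 165 168 163 162  78  78  76]
 [111 109 110 166 162 162 160  91 107 109]
 [143  82  76 203 201 171 192  90 107 108]
 [ 96 142 140 170 165 163 189 106 108 107]
 [ 61  96  95 141 141 113  75  94 106 109]]
```

View pics/crop2.png

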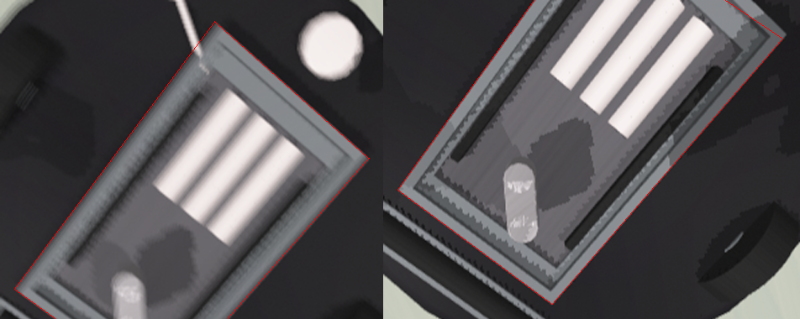

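The w1 view was blurred because the arm was still moving; w2 is sharp. I'll retake the first view with the arm at rest.

{"op": "drive_tool", "data": {"series": [5, 0, -7, 0, 0, 0, 0.4, 5, 0, -7, 0, 0, 0, 0.4, 5, 0, -7, 0, 0, 0, 0.4, 5, 0, -7, 0, 0, 0, 0.4, 5, 0, -7, 0, 0, 0, 0.4, 5, 0, -7, 0, 0, 0, 0.4, 5, 0, -7, 0, 0, 0, 0.4, 5, 0, -7, 0, 0, 0, 0.4]}}

```text
clock: 3.4
ee_pos: [0.5462, -0.1778, 0.2892]
tcp_rot: [[0.361, 0.932, -0.001], [0.932, -0.361, 0.0], [0.0, -0.001, -1.0]]
force: [0.7, 0.5, -0.0]
opening: 0.0343
grasp_force: 0.0
```

```bash
cat >> h.py <<'E'
def wing(c,x,y,w,h,th=150):
    g=cv2.cvtColor(c['image'],cv2.COLOR_RGB2GRAY);m=np.zeros_like(g);m[y:y+h,x:x+w]=(g[y:y+h,x:x+w]>th)*255
    k=max(cv2.findContours(m,0,1)[0],key=cv2.contourArea); return cv2.minAreaRect(k),cv2.boxPoints(cv2.minAreaRect(k))
E
python3 - <<'E'
from h import *
a=shot('wrist','w3');c=load('w2')
A=rim(a,[(360,57),(455,138),(327,287),(237,221)],7);B=rim(c,[(357,-20),(498,66),(326,266),(213,180)],5)
print(A,B)
for z in(.075,.08,.085,.09):
    P=np.array([onz(a,p,z) for p in A]);Q=np.array([onz(c,p,z) for p in B])
    d=P[0]+P[1]-P[2]-P[3];print(z,[np.linalg.norm(P[i]-P[i-1]).round(4) for i in range(4)],np.linalg.norm(Q[3]-Q[2]),P.mean(0),np.degrees(np.arctan2(d[1],d[0])),P[2:,:2]-Q[2:,:2])
    d=Q[0]+Q[1]-Q[2]-Q[3];print(np.degrees(np.arctan2(d[1],d[0])))
wa=wing(a,288,205,40,50);wc=wing(c,282,155,38,70);print(wa,wc)
print(two(a,wa[0][0],c,wc[0][0]))
for d,w in((a,wa),(c,wc)):
  for z in(.1,.105,.11):
    P=np.array([onz(d,p,z) for p in w[1]]);e=[P[1]-P[0],P[2]-P[1]];n=[np.linalg.norm(x) for x in e];k=e[int(np.argmax(n))]
    print(z,n,P.mean(0),np.degrees(np.arctan2(k[1],k[0]))%180)
E
```

```text
[[363.823   57.2249]
 [455.5325 139.4298]
 [324.8583 287.5894]
 [237.3458 223.4982]] [[358.4986 -24.6202]
 [496.8198  68.478 ]
 [325.2114 266.3327]
 [210.4747 181.2346]]
0.075 [np.float64(0.1719), np.float64(0.0997), np.float64(0.1721), np.float64(0.0994)] 0.10033911944830404 [ 0.572  -0.1706  0.075 ] 30.376034526850543 [[-0.0004 -0.0007]
 [ 0.0003 -0.0013]]
30.35490192195231
0.08 [np.float64(0.1694), np.float64(0.0983), np.float64(0.1695), np.float64(0.098)] 0.09848453675379693 [ 0.5721 -0.1696  0.08  ] 30.37603452685055 [[-0.0003 -0.0004]
 [ 0.0003 -0.0007]]
30.354901921952308
0.085 [np.float64(0.1669), np.float64(0.0968), np.float64(0.167), np.float64(0.0965)] 0.0966299540592898 [ 0.5721 -0.1686  0.085 ] 30.37603452685055 [[-0.0002 -0.0002]
 [ 0.0002 -0.0001]]
30.354901921952308
0.09 [np.float64(0.1643), np.float64(0.0953), np.float64(0.1645), np.float64(0.095)] 0.0947753713647827 [ 0.5722 -0.1676  0.09  ] 30.376034526850553 [[-0.0001  0.0001]
 [ 0.0001  0.0005]]
30.354901921952294
(((307.1707763671875, 234.0738525390625), (40.437644958496094, 17.084766387939453), 86.8201675415039
[... 441 characters left out ...]
)
0.1 [np.float64(0.01386783254897447), np.float64(0.03503885108169796)] [ 0.5303 -0.1954  0.1   ] 71.75381193274252
0.105 [np.float64(0.013647016817740375), np.float64(0.03448093191906859)] [ 0.531  -0.1939  0.105 ] 71.75381193274247
0.11 [np.float64(0.013426201086506282), np.float64(0.033923012756439205)] [ 0.5317 -0.1925  0.11  ] 71.7538119327426
0.1 [np.float64(0.01364125046691971), np.float64(0.03681390422812381)] [ 0.5307 -0.1942  0.1   ] 73.03187368828816
0.105 [np.float64(0.013363443493670772), np.float64(0.0360641812220189)] [ 0.5313 -0.1933  0.105 ] 73.0318736882883
0.11 [np.float64(0.013085636520421946), np.float64(0.035314458215914016)] [ 0.5318 -0.1924  0.11  ] 73.03187368828827
```

The views agree: rim top at z≈0.086, bay centre (0.572,-0.168), bay yaw 30.4°, wing at (0.532,-0.192) with its top at about 0.113 and yaw 72.5°. Next I'll grasp the wing.

```bash
python3 -c "
from h import *
go((.5323,-.1917,.107),-17.5)"
```

```text
shift cm [-1.8092 -0.7795 18.2379] turn [-0.001  -0.0001 -0.0641] t 3.45 q6 1.49736692437215
```

{"op": "drive_tool", "data": {"series": [-1.8, -0.8, 4, 0, 0, -0.064, 0.4, -1.8, -0.8, 9, 0, 0, -0.064, 0.4, -1.8, -0.8, 13, 0, 0, -0.064, 0.4, -1.8, -0.8, 15, 0, 0, -0.064, 0.4, -1.8, -0.8, 16.5, 0, 0, -0.064, 0.4, -1.8, -0.8, 17.5, 0, 0, -0.064, 0.4, -1.8, -0.8, 18.2, 0, 0, -0.064, 0.4, -1.8, -0.8, 18.2, 0, 0, -0.064, 0.4], "squeeze": 30}}

```text
clock: 4.25
ee_pos: [0.5323, -0.1913, 0.1074]
tcp_rot: [[0.3, 0.954, -0.001], [0.954, -0.3, 0.0], [0.0, -0.001, -1.0]]
force: [-0.4, 0.8, 0.6]
opening: 0.0339
grasp_force: 0.0
```

{"op": "drive_tool", "data": {"series": [0, 0, 0, 0, 0, 0, 0.05, 0, 0, 0, 0, 0, 0, 0.05, 0, 0, 0, 0, 0, 0, 0.05, 0, 0, 0, 0, 0, 0, 0.05, 0, 0, 0, 0, 0, 0, 0.05, 0, 0, 0, 0, 0, 0, 0.05, 0, 0, 0, 0, 0, 0, 0.05, 0, 0, 0, 0, 0, 0, 0.05]}}

```text
clock: 5.05
ee_pos: [0.5317, -0.1912, 0.1088]
tcp_rot: [[0.3, 0.954, -0.001], [0.954, -0.3, -0.0], [-0.001, -0.001, -1.0]]
force: [-5.0, 2.2, 3.7]
opening: 0.0133
grasp_force: 30.8
```

{"op": "drive_tool", "data": {"series": [0, 0, 0, 0, 0, 0.11, 0.05, 0, 0, 0, 0, 0, 0.22, 0.05, 0, 0, 0, 0, 0, 0.33, 0.05, 0, 0, 0, 0, 0, 0.44, 0.05, 0, 0, 0, 0, 0, 0.55, 0.05, 0, 0, 0, 0, 0, 0.65, 0.05, 0, 0, 0, 0, 0, 0.735, 0.05, 0, 0, 0, 0, 0, 0.735, 0.05]}}

```text
clock: 5.85
ee_pos: [0.5315, -0.1911, 0.1088]
tcp_rot: [[0.863, 0.505, -0.002], [0.505, -0.863, -0.0], [-0.002, -0.001, -1.0]]
force: [-4.7, 1.5, 5.7]
opening: 0.0135
grasp_force: 30.9
```

{"op": "drive_tool", "data": {"series": [0, 0, 0, 0, 0, 0, 0.05, 0, 0, 0, 0, 0, 0, 0.4, 0, 0, 0, 0, 0, 0, 0.4, 0, 0, 0, 0, 0, 0, 0.4, 0, 0, -4, 0, 0, 0, 0.4, 0, 0, -9, 0, 0, 0, 0.4, 0, 0, -13, 0, 0, 0, 0.4, 0, 0, -13, 0, 0, 0, 0.4]}}

```text
clock: 6.65
ee_pos: [0.5361, -0.193, 0.2444]
tcp_rot: [[0.862, 0.506, 0.01], [0.506, -0.862, -0.005], [0.006, 0.01, -1.0]]
force: [0.2, -0.3, 0.8]
opening: 0.0341
grasp_force: 0.0
```

{"op": "drive_tool", "data": {"series": [-4, 0, -2, 0, 0, 0, 1, -4, 0, -4, 0, 0, 0, 1, -4, 0, -4, 0, 0, 0, 1, -4, 0, -4, 0, 0, 0, 1, -4, 0, -4, 0, 0, 0, 1, -4, 0, -4, 0, 0, 0, 1, -4, 0, -4, 0, 0, 0, 1, -4, 0, -4, 0, 0, 0, 1]}}

```text
clock: 7.45
ee_pos: [0.4981, -0.2114, 0.2773]
tcp_rot: [[0.862, 0.507, -0.001], [0.507, -0.862, 0.0], [-0.0, -0.001, -1.0]]
force: [-0.1, -0.1, 1.0]
opening: 0.0854
grasp_force: 0.0
```

```bash
python3 - <<'E'
from h import *
c=shot('wrist','w4');print(state()['ee_pos'])
b=np.array([.5721,-.1684,.086]);a=np.radians(30.4);x=np.array([np.cos(a),np.sin(a),0]);y=np.array([-x[1],x[0],0])
print([proj(c,b+s*.083*x+t*.048*y) for s,t in((1,1),(1,-1),(-1,-1),(-1,1))],proj(c,b-.046*x+[0,0,.028]))
E
```

```text
[ 0.4981 -0.2114  0.2775]
[array([247.3737, -32.1196]), array([388.4217, -31.9333]), array([376.9317, 205.4503]), array([258.5529, 205.2975])] [317.6909 164.4995]
```

View pics/w4.png

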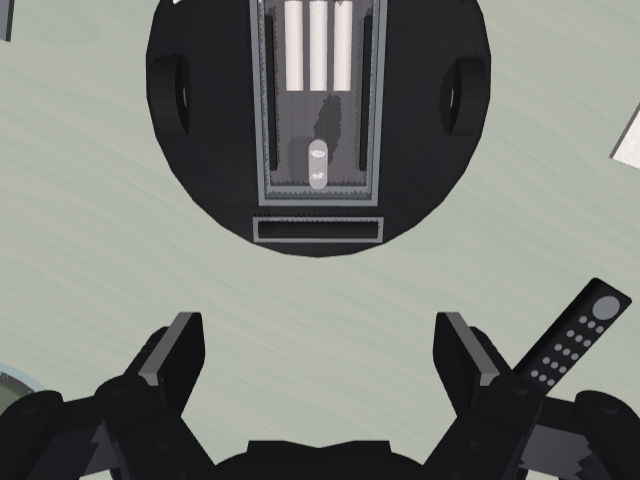

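The wing now lies in line with the bay, from (317,141) to (317,188), and the rim corners land where predicted, at (258,205) and (378,205). Next is the cover.

```bash
python3 - <<'E'
from h import *
c=load('w4');w=wing(c,303,132,32,64);print(w)
P=np.array([onz(c,p,.113) for p in w[1]])
for i in range(2):
    k=P[i+1]-P[i];print(np.linalg.norm(k),np.degrees(np.arctan2(k[1],k[0]))%180)
print(P.mean(0))
go((.545,.152,.25),99)
E
```

```text
(((318.0, 164.5), (49.0, 18.0), 90.0), array([[309., 140.],
       [327., 140.],
       [327., 189.],
       [309., 189.]], dtype=float32))
0.012681645848623798 120.47265326257704
0.03500490875941155 30.853003346568897
[ 0.5321 -0.1921  0.113 ]
shift cm [ 22.4486 -28.9584   2.7574] turn [-0.0006 -0.0007 -2.7676] t 7.5 q6 2.0726833998212744
```

{"op": "drive_tool", "data": {"series": [22.4, -29, 2.8, 0, 0, -2.768, 1, 22.4, -29, 2.8, 0, 0, -2.768, 1, 22.4, -29, 2.8, 0, 0, -2.768, 1, 22.4, -29, 2.8, 0, 0, -2.768, 1, 22.4, -29, 2.8, 0, 0, -2.768, 1, 22.4, -29, 2.8, 0, 0, -2.768, 1, 22.4, -29, 2.8, 0, 0, -2.768, 1, 22.4, -29, 2.8, 0, 0, -2.768, 1]}}

```text
clock: 8.3
ee_pos: [0.5443, 0.1562, 0.2494]
tcp_rot: [[-0.17, 0.985, -0.0], [0.985, 0.17, 0.001], [0.001, 0.0, -1.0]]
force: [-0.3, -0.7, -0.4]
opening: 0.0855
grasp_force: 0.0
```

```bash
python3 -c "
from h import *
go((.545,.152,.25),99)"
```

```text
shift cm [-0.4227 -0.0006 -0.0584] turn [ 0.001  -0.0009 -1.5569] t 8.3 q6 1.548239287611448
```

{"op": "drive_tool", "data": {"series": [0, 0, 0, 0, 0, -1.557, 1, 0, 0, 0, 0, 0, -1.557, 1, 0, 0, 0, 0, 0, -1.557, 1, 0, 0, 0, 0, 0, -1.557, 1, 0, 0, 0, 0, 0, -1.557, 1, 0, 0, 0, 0, 0, -1.557, 1, 0, 0, 0, 0, 0, -1.557, 1, 0, 0, 0, 0, 0, -1.557, 1]}}

```text
clock: 9.1
ee_pos: [0.5445, 0.1519, 0.2498]
tcp_rot: [[-0.979, 0.203, -0.0], [0.203, 0.979, 0.0], [0.0, -0.0, -1.0]]
force: [-0.7, 0.0, 0.3]
opening: 0.0853
grasp_force: 0.0
```

{"op": "drive_tool", "data": {"series": [0, 0, 0, 0, 0, -0.357, 1, 0, 0, 0, 0, 0, -0.357, 1, 0, 0, 0, 0, 0, -0.357, 1, 0, 0, 0, 0, 0, -0.357, 1, 0, 0, 0, 0, 0, -0.357, 1, 0, 0, 0, 0, 0, -0.357, 1, 0, 0, 0, 0, 0, -0.357, 1, 0, 0, 0, 0, 0, -0.357, 1]}}

```text
clock: 9.9
ee_pos: [0.5445, 0.1519, 0.2499]
tcp_rot: [[-0.989, -0.145, 0.0], [-0.145, 0.989, 0.0], [-0.0, 0.0, -1.0]]
force: [0.0, 0.7, 0.9]
opening: 0.0853
grasp_force: 0.0
```

```bash
python3 -c "
from h import *
go((.545,.152,.25),99);shot('wrist','w5')"
```

```text
shift cm [-0.0476  0.0044 -0.0093] turn [ 0.      0.0001 -0.0112] t 9.9 q6 -0.004438054211475186
```

View pics/w5.png

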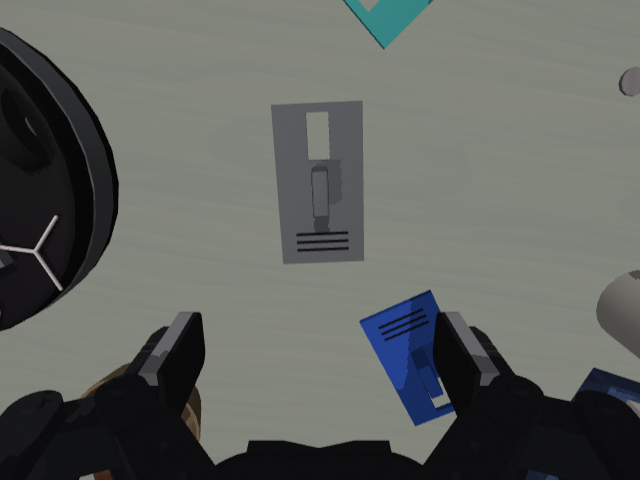

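The grey plate's corners are at (272,104), (362,101), (364,262) and (284,264), with the rib top at about (320,193) and the slot at (318,136). I'll take a second, lower view for height.

{"op": "drive_tool", "data": {"series": [-3, 0, 3, 0, 0, 0, 0.6, -3, 0, 6, 0, 0, 0, 0.6, -3, 0, 6, 0, 0, 0, 0.6, -3, 0, 6, 0, 0, 0, 0.6, -3, 0, 6, 0, 0, 0, 0.6, -3, 0, 6, 0, 0, 0, 0.6, -3, 0, 6, 0, 0, 0, 0.6, -3, 0, 6, 0, 0, 0, 0.6]}}

```text
clock: 10.75
ee_pos: [0.5745, 0.1563, 0.1908]
tcp_rot: [[-0.989, -0.146, 0.001], [-0.146, 0.989, 0.0], [-0.001, 0.0, -1.0]]
force: [0.3, -0.3, -0.5]
opening: 0.0514
grasp_force: 0.0
```

```bash
python3 - <<'E'
from h import *
a=load('w5');c=shot('wrist','w6')
def plate(c,guess):
    g=cv2.GaussianBlur(c['image'],(0,0),1).astype(int).sum(2)/3
    hsv=cv2.cvtColor(c['image'],cv2.COLOR_RGB2HSV);m=((g<125)).astype(np.uint8)*255
    k=[q for q in cv2.findContours(m,0,1)[0] if cv2.pointPolygonTest(q,tuple(map(float,guess)),False)>=0]
    k=max(k,key=cv2.contourArea);print(cv2.contourArea(k));q=cv2.approxPolyDP(cv2.convexHull(k),8,True).reshape(-1,2);return q
def inner(c,q): return c
A=plate(a,(295,180));print(A)
p0=onz(a,(295,180),.006);B=plate(c,proj(c,p0));print(B)
out={}
for n,d,C in(('a',a,A),('c',c,B)):
    if len(C)!=4: continue
    C=C.astype(float)[::-1]
    i=np.argmin(C.sum(1));C=np.roll(C,-i,0);R=2*0+1
    C=cv2.cornerSubPix(cv2.cvtColor(d['image'],cv2.COLOR_RGB2GRAY),C.astype(np.float32).reshape(-1,1,2),(4,4),(-1,-1),(3,50,.01)).reshape(-1,2)
    out[n]=C
    for z in(0,.006,.012):
        P=np.array([onz(d,p,z) for p in C]);L=[np.linalg.norm(P[i]-P[i-1]).round(4) for i in range(4)]
        e=(P[1]-P[0])+(P[2]-P[3]);f=(P[2]-P[1])+(P[3]-P[0]);e=e if np.linalg.norm(e)>np.linalg.norm(f) else f
        print(n,z,L,P.mean(0),np.degrees(np.arctan2(e[1],e[0]))%180)
if len(out)==2:
    for p,q in zip(out['a'],out['c']):print(two(a,p,c,q))
im=c['image'];h=[proj(c,p0+np.array([0,0,0]))];print(h)
cv2.imwrite('pics/w6v.png',im[:,:,::-1])
E
```

```text
14220.5
[[361  99]
 [365 259]
 [284 265]
 [270 105]]
21166.5
[[372  53]
 [373 252]
 [276 257]
 [259  59]]
a 0 [np.float64(0.0812), np.float64(0.1526), np.float64(0.0815), np.float64(0.1528)] [0.5397 0.1516 0.    ] 10.982152484650674
a 0.006 [np.float64(0.0799), np.float64(0.1502), np.float64(0.0802), np.float64(0.1503)] [0.5385 0.1514 0.006 ] 10.982152484650674
a 0.012 [np.float64(0.0786), np.float64(0.1477), np.float64(0.0789), np.float64(0.1479)] [0.5373 0.1512 0.012 ] 10.98215248465067
c 0 [np.float64(0.0817), np.float64(0.1533), np.float64(0.0816), np.float64(0.1532)] [0.5393 0.1515 0.    ] 10.95051034101749
c 0.006 [np.float64(0.0801), np.float64(0.1504), np.float64(0.0801), np.float64(0.1503)] [0.5385 0.1513 0.006 ] 10.950510341017498
c 0.012 [np.float64(0.0786), np.float64(0.1475), np.float64(0.0785), np.float64(0.1473)] [0.5377 0.1512 0.012 ] 10.950510341017491
(array([0.4724, 0.0979, 0.0067]), np.float64(0.00013683270816125363))
(array([0.6217, 0.1261, 0.0016]), np.float64(0.00011567416927659688))
(array([0.6052, 0.2053, 0.0044]), np.float64(0.0001965367297618456))
(array([0.4572, 0.1762, 0.0071]), np.float64(0.00011757386491925711))
[array([289.9061, 154.187 ])]
```

View pics/w6.png

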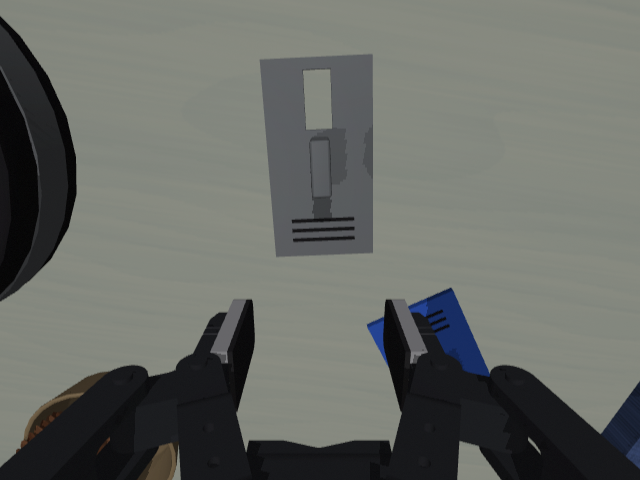

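The view agrees with the first: plate top z≈0.006, centre (0.5385,0.1513), yaw 10.95°, slot on the robot side at (318,98). Next I'll grasp the rib with the fingertips just above the plate.

```bash
python3 - <<'E'
from h import *
c=load('w6');a=np.radians(10.95);x=np.array([np.cos(a),np.sin(a),0]);b=np.array([.5385,.1513,.038]);y=np.array([-x[1],x[0],0])
print([proj(c,b+s*.02*x+t*.007*y).round(1) for s,t in((1,1),(1,-1),(-1,-1),(-1,1))], [proj(c,b-[0,0,.032]+(-.046+s*.021)*x+t*.01*y).round(1) for s,t in((1,1),(-1,-1))])
go((.5385,.1513,.030),100.95)
E
```

```text
[array([331.3, 197.5]), array([311.5, 198.3]), array([308.6, 140.5]), array([329.2, 139.6])] [array([331.9, 128.9]), array([302. ,  69.6])]
shift cm [ 3.6396  0.0328 16.0525] turn [-0.0001  0.001  -0.0449] t 10.8 q6 -0.004498070846925125
```

{"op": "drive_tool", "data": {"series": [3.6, 0, 4, 0, 0, -0.045, 0.6, 3.6, 0, 8, 0, 0, -0.045, 0.6, 3.6, 0, 11, 0, 0, -0.045, 0.6, 3.6, 0, 13, 0, 0, -0.045, 0.6, 3.6, 0, 14.5, 0, 0, -0.045, 0.6, 3.6, 0, 15.5, 0, 0, -0.045, 0.6, 3.6, 0, 16.0, 0, 0, -0.045, 0.6, 3.6, 0, 16.0, 0, 0, -0.045, 0.6], "squeeze": 80}}

```text
clock: 11.6
ee_pos: [0.5385, 0.151, 0.0297]
tcp_rot: [[-0.982, -0.19, -0.0], [-0.19, 0.982, -0.0], [0.0, 0.0, -1.0]]
force: [0.3, 0.7, 0.2]
opening: 0.0511
grasp_force: 0.0
```

{"op": "drive_tool", "data": {"series": [0, 0, 0, 0, 0, 0, 0.05, 0, 0, 0, 0, 0, 0, 0.05, 0, 0, 0, 0, 0, 0, 0.05, 0, 0, 0, 0, 0, 0, 0.05, 0, 0, 0, 0, 0, 0, 0.05, 0, 0, 0, 0, 0, 0, 0.05, 0, 0, 0, 0, 0, 0, 0.05, 0, 0, 0, 0, 0, 0, 0.05]}}

```text
clock: 12.4
ee_pos: [0.5393, 0.1512, 0.0309]
tcp_rot: [[-0.982, -0.19, 0.002], [-0.19, 0.982, 0.0], [-0.002, 0.0, -1.0]]
force: [-1.4, 0.2, 6.0]
opening: 0.0124
grasp_force: 79.3
```

```bash
python3 - <<'E'
from h import *
go((.5385,.1513,.2),100.95);print(state()['ee_pos'],state()['force'])
E
```

```text
shift cm [  0.046    0.0292 -16.9083] turn [0.0001 0.0017 0.0001] t 12.4 q6 -0.04981866055876195
[0.5393 0.1512 0.0309] [-1.4092  0.2206  5.9522]
```

{"op": "drive_tool", "data": {"series": [0, 0, -2, 0, 0, 0, 0.05, 0, 0, -5, 0, 0, 0, 0.05, 0, 0, -9, 0, 0, 0, 0.05, 0, 0, -13, 0, 0, 0, 0.05, 0, 0, -16, 0, 0, 0, 0.05, 0, 0, -17, 0, 0, 0, 0.05, 0, 0, -17, 0, 0, 0, 0.05, 0, 0, -17, 0, 0, 0, 0.05]}}

```text
clock: 13.2
ee_pos: [0.5377, 0.1508, 0.1984]
tcp_rot: [[-0.982, -0.19, -0.002], [-0.19, 0.982, -0.0], [0.002, 0.0, -1.0]]
force: [0.5, -0.1, -1.2]
opening: 0.0124
grasp_force: 78.4
```

```bash
python3 - <<'E'
from h import *
go((.5721,-.1684,.2),120.4);s=state();print(s['ee_pos'],s['force'],s['wrist_torque'],s['opening'])
E
```

```text
shift cm [  2.6844 -31.9966  -0.1603] turn [ 0.0005 -0.0021 -0.3394] t 13.2 q6 -0.04981157150815185
[0.5377 0.1508 0.1984] [ 0.5432 -0.1403 -1.2488] [-0.0377 -0.0027  0.0402] 0.012446666219423504
```

{"op": "drive_tool", "data": {"series": [0.2, -2, 0, 0, 0, -0.02, 0.05, 0.5, -6, 0, 0, 0, -0.06, 0.05, 0.9, -10.5, 0, 0, 0, -0.11, 0.05, 1.3, -15, 0, 0, 0, -0.16, 0.05, 1.7, -20, 0, 0, 0, -0.21, 0.05, 2.1, -25, 0, 0, 0, -0.26, 0.05, 2.4, -29, 0, 0, 0, -0.31, 0.05, 2.7, -32, 0, 0, 0, -0.339, 0.05]}}

```text
clock: 14.0
ee_pos: [0.5717, -0.1707, 0.1971]
tcp_rot: [[-0.863, -0.505, -0.004], [-0.505, 0.863, 0.001], [0.002, 0.003, -1.0]]
force: [0.1, 0.5, -0.0]
opening: 0.0125
grasp_force: 78.3
```

{"op": "drive_tool", "data": {"series": [0, 0, 1, 0, 0, 0, 0.05, 0, 0, 2.5, 0, 0, 0, 0.05, 0, 0, 3.5, 0, 0, 0, 0.05, 0, 0, 3.5, 0, 0, 0, 0.05, 0, 0, 3.5, 0, 0, 0, 0.05, 0, 0, 3.5, 0, 0, 0, 0.05, 0, 0, 3.5, 0, 0, 0, 0.05, 0, 0, 3.5, 0, 0, 0, 0.05]}}

```text
clock: 14.8
ee_pos: [0.5733, -0.1683, 0.1655]
tcp_rot: [[-0.863, -0.506, 0.001], [-0.506, 0.863, -0.0], [-0.001, -0.001, -1.0]]
force: [0.4, -0.3, -1.5]
opening: 0.0125
grasp_force: 78.4
```

```bash
python3 - <<'E'
from h import *
go((.5721,-.1684,.165),120.4);c=shot('wrist','w7');s=state()
t=np.array(s['ee_pos']);a=np.radians(30.4);x=np.array([np.cos(a),np.sin(a),0]);y=np.array([-x[1],x[0],0])
print(t,s['force'])
z=np.array([0,0,1])
print('slot corners exp',[proj(c,t-z*.0245+(-.046+i*.021)*x+j*.01*y).round(1) for i,j in((1,1),(1,-1),(-1,-1),(-1,1))])
print('end corners exp',[proj(c,t-z*.0245-.075*x+j*.04*y).round(1) for j in(1,-1)])
b=np.array([.5721,-.1684,.086]);print('wing',proj(c,b-.046*x+.028*z),'rim',[proj(c,b-.083*x+j*.048*y).round(1) for j in(1,-1)])
E
```

```text
shift cm [0.1071 0.0473 0.0548] turn [-0.001   0.0007 -0.0001] t 14.8 q6 -0.9394928054486704
[ 0.5732 -0.1683  0.1654] [ 0.0465 -0.0091 -0.6603]
slot corners exp [array([346.3, 249.9]), array([295.9, 249.8]), array([294. , 141.7]), array([348.8, 141.7])]
end corners exp [array([433.2, 118.9]), array([209.8, 118.8])]
wing [321.9469 182.2921] rim [array([421.6,  95.3]), array([222.1,  95.2])]
```

View pics/w7.png

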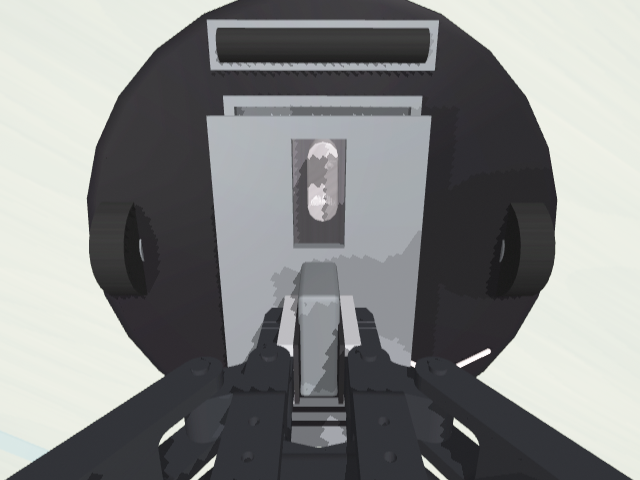

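The slot is at u 292–346, v 139–247, and the wing shows through it at (323,181). The cover sits about 1.4 mm to the left (bay −y), so I'll shift +0.14 cm along tool y and lower it partway.

{"op": "drive_tool", "data": {"series": [0, 0.14, 0, 0, 0, 0, 0.05, 0, 0.14, 0.5, 0, 0, 0, 0.05, 0, 0.14, 1.2, 0, 0, 0, 0.05, 0, 0.14, 1.9, 0, 0, 0, 0.05, 0, 0.14, 2.6, 0, 0, 0, 0.05, 0, 0.14, 3.3, 0, 0, 0, 0.05, 0, 0.14, 3.9, 0, 0, 0, 0.05, 0, 0.14, 3.9, 0, 0, 0, 0.05]}}

```text
clock: 15.65
ee_pos: [0.5714, -0.1668, 0.1246]
tcp_rot: [[-0.863, -0.506, -0.002], [-0.506, 0.863, 0.001], [0.001, 0.002, -1.0]]
force: [0.3, -0.5, -1.1]
opening: 0.0125
grasp_force: 78.4
```

```bash
python3 - <<'E'
from h import *
c=shot('wrist','w8');s=state()
t=np.array(s['ee_pos']);a=np.radians(30.4);x=np.array([np.cos(a),np.sin(a),0]);y=np.array([-x[1],x[0],0]);z=np.array([0,0,1])
b=np.array([.5721,-.1684,.086]);print(t,(t-b)@x,(t-b)@y,s['force'])
cc=t-.001*x-.0009*y-z*.0245
print('exp slot',[proj(c,cc+(-.046+i*.021)*x+j*.01*y).round(1) for i,j in((1,1),(-1,-1))],'end',[proj(c,cc-.075*x+j*.04*y).round(1) for j in(1,-1)],'rim',[proj(c,b-.083*x+j*.048*y).round(1) for j in(1,-1)],'inner',[proj(c,b-.078*x+j*.043*y).round(1) for j in(1,-1)],'wing',[proj(c,b+(-.046+i*.018)*x+j*.007*y+.028*z).round(1) for i,j in((1,1),(-1,-1))])
E
```

```text
[ 0.5718 -0.167   0.1253] 0.0004681452378912705 0.0014010903735788846 [ 1.375  -0.5891 -0.5102]
exp slot [array([343.2, 248.9]), array([290.3, 140. ])] end [array([430.1, 117. ]), array([205.5, 116.9])] rim [array([441. ,  95.6]), array([192. ,  95.6])] inner [array([427. , 109.2]), array([206.1, 109.2])] wing [array([335.8, 255. ]), array([295.4, 154.1])]
```

View pics/w8.png

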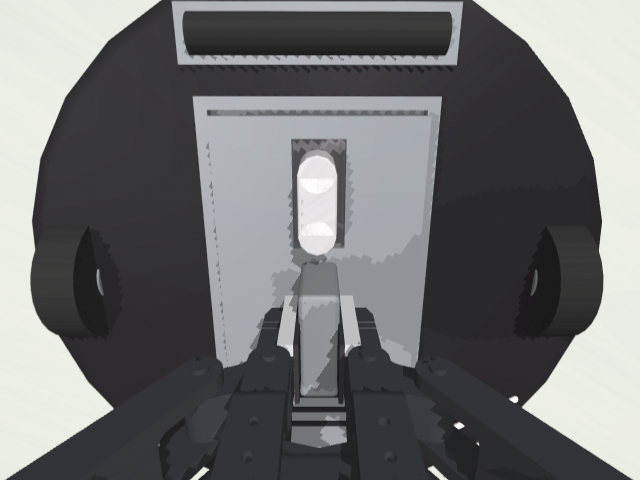

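The wing (u 298–337) is passing through the slot (u 292–346), and the plate is centred between the rim edges. I've now viewed 11 pictures, one over the limit, so I'll finish on numbers only. I'll lower it slowly onto the seals.

{"op": "drive_tool", "data": {"series": [0, 0, 0.4, 0, 0, 0, 0.05, 0, 0, 0.7, 0, 0, 0, 0.05, 0, 0, 0.9, 0, 0, 0, 0.05, 0, 0, 1.0, 0, 0, 0, 0.05, 0, 0, 1.1, 0, 0, 0, 0.05, 0, 0, 1.2, 0, 0, 0, 0.05, 0, 0, 1.2, 0, 0, 0, 0.05, 0, 0, 1.2, 0, 0, 0, 0.05]}}

```text
clock: 16.5
ee_pos: [0.5722, -0.1671, 0.1142]
tcp_rot: [[-0.863, -0.506, 0.0], [-0.506, 0.863, -0.0], [-0.0, -0.0, -1.0]]
force: [-1.4, -0.7, 2.1]
opening: 0.0128
grasp_force: 78.8
```

{"op": "drive_tool", "data": {"series": [0, 0, 0.1, 0, 0, 0, 0.05, 0, 0, 0.2, 0, 0, 0, 0.05, 0, 0, 0.2, 0, 0, 0, 0.05, 0, 0, 0.2, 0, 0, 0, 0.05, 0, 0, 0.2, 0, 0, 0, 0.05, 0, 0, 0.2, 0, 0, 0, 0.05, 0, 0, 0.2, 0, 0, 0, 0.05, 0, 0, 0.2, 0, 0, 0, 0.05]}}

```text
clock: 17.3
ee_pos: [0.5723, -0.1671, 0.112]
tcp_rot: [[-0.863, -0.506, 0.0], [-0.506, 0.863, -0.0], [-0.0, -0.0, -1.0]]
force: [-2.2, 0.7, 4.5]
opening: 0.0122
grasp_force: 79.0
```

{"op": "drive_tool", "data": {"series": [0, 0, 0.1, 0, 0, 0, 0.05, 0, 0, 0.2, 0, 0, 0, 0.05, 0, 0, 0.2, 0, 0, 0, 0.05, 0, 0, 0.2, 0, 0, 0, 0.05, 0, 0, 0.2, 0, 0, 0, 0.05, 0, 0, 0.2, 0, 0, 0, 0.05, 0, 0, 0.2, 0, 0, 0, 0.05, 0, 0, 0.2, 0, 0, 0, 0.05]}}

```text
clock: 18.1
ee_pos: [0.5722, -0.1671, 0.1101]
tcp_rot: [[-0.863, -0.506, 0.0], [-0.506, 0.863, -0.0], [-0.0, -0.0, -1.0]]
force: [-2.0, 1.3, 6.0]
opening: 0.0127
grasp_force: 79.6
```

{"op": "drive_tool", "data": {"series": [0, 0, 0.1, 0, 0, 0, 0.05, 0, 0, 0.2, 0, 0, 0, 0.05, 0, 0, 0.2, 0, 0, 0, 0.05, 0, 0, 0.2, 0, 0, 0, 0.05, 0, 0, 0.2, 0, 0, 0, 0.05, 0, 0, 0.2, 0, 0, 0, 0.05, 0, 0, 0.2, 0, 0, 0, 0.05, 0, 0, 0.2, 0, 0, 0, 0.05]}}

```text
clock: 18.9
ee_pos: [0.5722, -0.1671, 0.1099]
tcp_rot: [[-0.863, -0.506, 0.001], [-0.506, 0.863, -0.001], [-0.001, -0.001, -1.0]]
force: [-6.9, 2.5, 18.3]
opening: 0.0125
grasp_force: 81.2
```

Hard stop at TCP z 0.110 (predicted 0.1105; resting on the rim would read 0.1165), with 18 N of press. I'll check the final state numerically, then hand in.

```bash
python3 - <<'E'
from h import *
c=shot('wrist','w9');s=state();print(s['ee_pos'],s['force'],s['grasp_force'],s['clock'])
w=wing(c,285,130,65,130,200);P=np.array([onz(c,p,.114) for p in w[1]]);print(w[0])
for i in range(2):
    k=P[i+1]-P[i];print(np.linalg.norm(k),np.degrees(np.arctan2(k[1],k[0]))%180)
a=load('top0')['image'].astype(int);b=shot('top','top1')['image'].astype(int)
d=np.abs(a-b).sum(2)
for n,(x,y) in dict(bowl=(316,136),mug=(128,210),key=(162,289),remote=(522,250)).items():print(n,d[y-25:y+25,x-15:x+15].mean())
E
```

```text
[ 0.5722 -0.1671  0.1099] [-6.1417  1.7869 18.6843] 81.24799132347107 18.95
((319.0, 209.0), (44.0, 100.0), 0.0)
0.0320454375339303 29.452655806505163
0.013130171175862114 120.42951486536587
bowl 18.368666666666666
mug 41.332
key 28.766
remote 21.306
```

```bash
python3 -c "
from h import *
print(sign_off())"
```

```text
the job is handed in; nothing more can be done
None
```

I turned the fastener in line with the bay (within about 1°), then seated the grey cover over it and handed in at 19 s with the arm still holding it down on the ledge at about 18 N; the arm never went near the bowl, mug, key or remote, but my picture check of them was inconclusive, and I viewed 11 pictures, one over the limit of 10.

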